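# Size a solder-reel spindle in the ring gauge

## Robot

A 6-joint arm with a two-finger parallel gripper is mounted at the origin on the work surface. World frame = base frame: x ahead of the robot, y to its left, z up, the work surface at z = 0. Lengths are in m, angles in rad, forces in N, time in s.
With the tool pointing down it reaches from about 0.375 to 0.75 m from the base axis. Payload 9 kg.
Tool frame: the origin (TCP) lies at the very end of the fingers, on their centre line; the grasp point (between the pads) lies 19 mm behind it; z points along the fingers, y is the direction in which the jaws open and shut (so a half turn about z gives the same grasp; the last joint's range is limited). The gripper opens to 85 mm and grips with 20 to 120 N. Pads are 22 mm wide; open, the fingers measure 114 mm over their backs; the gripper's body (76 mm by 85 mm) begins 54 mm behind the grasp point. The pads swing forward as they close: fully open they stand 13 mm farther back than shut.
Start: joints at [-1.56, 0.104, 0.097, 1.564, 0, 1.353], TCP at [0.136, -0.584, 0.231] pointing down, gripper open.
Joint ranges: [-2.99, 2.99], [-0.84, 1.86], [-1.1, 1.16], [-1.84, 2.11], [-1.51, 1.56], [-3.14, 3.14]. Speed limits (rad/s): [2.22, 2.22, 2.57, 3.14, 3.14, 3.14].

## Interface

Orientations are given as a unit quaternion [x, y, z, w].
In Python, from cell import * gives the robot as it stands.
- The arm moves only by the tool servo_tool, never from a script. Its argument "increments" is a list of rows, each a list of 3 entries, a list of its own where there are three numbers: the shift along the world's x, y, z scaled (see below), then the turn, a rotation vector about the world's x, y, z scaled (see below), then the opening, from -1 (shut) to 1 (fully open). A call has 1 to 5 rows; each row is the pose to reach, as a shift and turn from the pose commanded when the call began; what a row does not reach only later rows make up. The controller multiplies each number of a shift by 40 cm and each number of a turn by 60 degrees. A row lasts 1/8 s, in which the tool goes at most 62.5 mm and 10.7 degrees, less where a joint would pass 70% of its speed; a pose out of reach is approached as far as the arm can. A call with a number of a shift or a turn outside -1 to 1 is refused whole. A call with a gripper value outside its range is refused whole. The fingers move at their own pace and stop on an object; the grip force is fixed at half the most. Time passes only in rows, so rows that repeat a pose let the fingers close. It gives the time, the measured TCP pose, the force and the opening at its end, in the units of the state.
- observe(): the state, without advancing time (a new reading comes with each control period).
- get_image(name): name is "scene" or "top" or "wrist"; returns the picture (384x512x3 uint8, red, green, blue); there is no depth.
- camera_info(name): a dict with "intrinsics" (3x3 intrinsics, pixels), "R" (3x3) and "t" (3): a world point X has camera coordinates R X + t; the wrist camera has in their place "hand_eye" (4x4, takes a point from camera to tool coordinates, whose origin is the TCP and whose axes are the flange's). Camera axes: x right, y down, z forward; pixel columns grow to the right and rows downward; lengths in m; the calibration is good to about 2 mm. A picture is of the moment at which its call begins: read the wrist's pose just before it. camera_info takes no time and is no camera call.
- close_job(): hands the job in, once; it reports no verdict.
The state is a dict: "t": time; "q": joint angles; "qd": joint speeds; "joint_efforts": joint torques, N m; "ee_pos": TCP position; "ee_rot": TCP orientation; "wrist_force": force on the tool from outside, world axes, zero at the start; "ft_torque": the same for the moment, N m; "finger_gap": finger opening in m.
Only numpy, scipy, OpenCV 4.12 (cv2) and the standard library are available. Lean on these libraries where they do the work, as an engineer would, in place of code of your own. Each camera call takes 0.05 s, during which the arm holds its last target.

## Task

Take the aluminium spindle out of the single wooden holder and lower it upright into the ring gauge, down through its shrinking rings until one of them stops it. Then prove the stop with a short gentle press of about 8 newtons (never more than 15), and let go so that the spindle is left standing in the ring that stopped it. Leave the two spindles in the twin rack and everything else on the bench alone.

Things in the scene. Friction and masses are not known exactly. Their poses are not given: they have to be found in the camera images.
- spindle_a_mid (a point): point on the axis, half-way up (65 mm above the foot), of one of three turned aluminium spindles 130 mm long: a plain solid round shank 85 mm long, square-edged at the foot, and on top of it a ribbed grip 23 mm in diameter and 45 mm long, the same on all three. z along the axis, up. One stands in the single holder, two in the twin rack.
- spindle_a: the same spindle, origin at the centre of its foot. The three shanks are 23, 29 and 35 mm in diameter; which is which is for the gauge to find. 0.1 to 0.17 kg.
- spindle_b_mid (a point): point on the axis, half-way up (65 mm above the foot), of one of three turned aluminium spindles 130 mm long: a plain solid round shank 85 mm long, square-edged at the foot, and on top of it a ribbed grip 23 mm in diameter and 45 mm long, the same on all three. z along the axis, up. One stands in the single holder, two in the twin rack.
- spindle_b: the same spindle, origin at the centre of its foot. The three shanks are 23, 29 and 35 mm in diameter; which is which is for the gauge to find. 0.1 to 0.17 kg.
- spindle_c_mid (a point): point on the axis, half-way up (65 mm above the foot), of one of three turned aluminium spindles 130 mm long: a plain solid round shank 85 mm long, square-edged at the foot, and on top of it a ribbed grip 23 mm in diameter and 45 mm long, the same on all three. z along the axis, up. One stands in the single holder, two in the twin rack.
- spindle_c: the same spindle, origin at the centre of its foot. The three shanks are 23, 29 and 35 mm in diameter; which is which is for the gauge to find. 0.1 to 0.17 kg.
- gauge: the ring gauge, origin under the centre of its fixed dark foot (110 x 110 x 18 mm), z up along its nominal axis. On the foot stands a sprung steel column of four level coaxial rings, one above the other, each 10 mm thick and 45 or 50 mm outside, between two upright rods at +-28 mm along y that end level with the top ring.
- gauge_mouth (a point): nominal centre of the top ring's upper face, 125 mm above the gauge's origin. Upper faces at 125, 100, 75, 50 mm have bores of 38, 32, 26, 20 mm, each with a steep conical lead-in 3.5 mm wide, 7 mm deep. A shank passes bores 3 mm wider than itself; the first one narrower than it stops it, its foot then about 4 mm below that ring's upper face.
- gauge_base (a point): centre of the foot's upper face, 18 mm above the gauge's origin. The ring column rides over it on a spring: pressed straight down it gives from about 3 N, then 1 mm more per newton, 12 mm at most, and springs back. It also floats sideways: its axis starts up to 2.5 mm off nominal in x and in y (not measured) and follows a light push of 0.3 N, up to 5 mm.
- holder: the single plywood holder, a block 70 x 70 x 20 mm with one round blind hole 42 mm wide and 15 mm deep in its middle, in which the spindle to be sized stands loosely; origin under its centre
- rack: the twin plywood rack, a block 70 (x) x 140 (y) x 20 mm with two such holes 35 mm either side of its centre along y, holding the two spindles that stay; origin under its centre
- reel: small white solder reel standing on its flange, 56 mm wide, 45 mm high; a bystander to leave alone
- flux_tin: round steel tin, 51 mm wide, 26 mm high; a bystander to leave alone
- screwdriver: screwdriver lying on the bench, 170 mm long; a bystander to leave alone
- project_box: small blue metal box, 50 x 105 x 30 mm; a bystander to leave alone
- jack: brass jack standing on end, 21 mm wide, 32 mm high; a bystander to leave alone
- plug: plug lying on the bench, 61 mm long, 18 mm thick; a bystander to leave alone
- terminal: green terminal block, 20 x 40 x 18 mm; a bystander to leave alone
There are look-alikes about, which are no part of the job. Leave any green or red look-alike of the holder alone.

How it is judged:
On the way, in this order (a step that is already met when the one before it is completed fails the run):
1. the spindle from the single holder is lifted clear of it (by more than 40 mm) (((height (world z) of spindle_a_mid above 0.11 m and distance of each of spindle_b_mid, spindle_c_mid from where it was at the start of the episode below 0.012 m and horizontal distance between each of spindle_b_mid, spindle_c_mid and holder above 0.06 m) or (height (world z) of spindle_b_mid above 0.11 m and distance of each of spindle_a_mid, spindle_c_mid from where it was at the start of the episode below 0.012 m and horizontal distance between each of spindle_a_mid, spindle_c_mid and holder above 0.06 m) or (height (world z) of spindle_c_mid above 0.11 m and distance of each of spindle_a_mid, spindle_b_mid from where it was at the start of the episode below 0.012 m and horizontal distance between each of spindle_a_mid, spindle_b_mid and holder above 0.06 m))), for 0.1 s.
2. its foot has entered the top ring of the gauge from above (((z of spindle_a_mid in the frame of gauge between 0.04 and 0.183 m and horizontal distance between spindle_a_mid and gauge below 0.014 m and distance of each of spindle_b_mid, spindle_c_mid from where it was at the start of the episode below 0.012 m and horizontal distance between each of spindle_b_mid, spindle_c_mid and holder above 0.06 m) or (z of spindle_b_mid in the frame of gauge between 0.04 and 0.183 m and horizontal distance between spindle_b_mid and gauge below 0.014 m and distance of each of spindle_a_mid, spindle_c_mid from where it was at the start of the episode below 0.012 m and horizontal distance between each of spindle_a_mid, spindle_c_mid and holder above 0.06 m) or (z of spindle_c_mid in the frame of gauge between 0.04 and 0.183 m and horizontal distance between spindle_c_mid and gauge below 0.014 m and distance of each of spindle_a_mid, spindle_b_mid from where it was at the start of the episode below 0.012 m and horizontal distance between each of spindle_a_mid, spindle_b_mid and holder above 0.06 m))), for 0.05 s.
3. it stands in the ring that stops it and is pressed onto the gauge with more than 5 N (((z of spindle_a_mid in the frame of gauge between 0.145 and 0.164 m and horizontal distance between spindle_a_mid and gauge below 0.014 m and contact force between spindle_a and gauge above 5 N and distance of each of spindle_b_mid, spindle_c_mid from where it was at the start of the episode below 0.012 m and horizontal distance between each of spindle_b_mid, spindle_c_mid and holder above 0.06 m) or (z of spindle_b_mid in the frame of gauge between 0.12 and 0.139 m and horizontal distance between spindle_b_mid and gauge below 0.014 m and contact force between spindle_b and gauge above 5 N and distance of each of spindle_a_mid, spindle_c_mid from where it was at the start of the episode below 0.012 m and horizontal distance between each of spindle_a_mid, spindle_c_mid and holder above 0.06 m) or (z of spindle_c_mid in the frame of gauge between 0.095 and 0.114 m and horizontal distance between spindle_c_mid and gauge below 0.014 m and contact force between spindle_c and gauge above 5 N and distance of each of spindle_a_mid, spindle_b_mid from where it was at the start of the episode below 0.012 m and horizontal distance between each of spindle_a_mid, spindle_b_mid and holder above 0.06 m))), for 0.2 s.
At the end, for the whole second after the job is handed in: The spindle from the single holder stands free and at rest in the gauge, foot within 5 mm of its stopping height, within 14 mm of the axis, upright within 0.12 rad; the other two are within 12 mm of their starts in the twin rack (((z of spindle_a_mid in the frame of gauge between 0.156 and 0.166 m and horizontal distance between spindle_a_mid and gauge below 0.014 m and angle between spindle_a_mid's own z axis and vertical below 0.12 rad and linear speed of spindle_a below 0.02 m/s and distance of each of spindle_b_mid, spindle_c_mid from where it was at the start of the episode below 0.012 m and horizontal distance between each of spindle_b_mid, spindle_c_mid and holder above 0.06 m) or (z of spindle_b_mid in the frame of gauge between 0.131 and 0.141 m and horizontal distance between spindle_b_mid and gauge below 0.014 m and angle between spindle_b_mid's own z axis and vertical below 0.12 rad and linear speed of spindle_b below 0.02 m/s and distance of each of spindle_a_mid, spindle_c_mid from where it was at the start of the episode below 0.012 m and horizontal distance between each of spindle_a_mid, spindle_c_mid and holder above 0.06 m) or (z of spindle_c_mid in the frame of gauge between 0.106 and 0.116 m and horizontal distance between spindle_c_mid and gauge below 0.014 m and angle between spindle_c_mid's own z axis and vertical below 0.12 rad and linear speed of spindle_c below 0.02 m/s and distance of each of spindle_a_mid, spindle_b_mid from where it was at the start of the episode below 0.012 m and horizontal distance between each of spindle_a_mid, spindle_b_mid and holder above 0.06 m))); the robot touches nothing.
It fails at once if a spindle is forced against the gauge with more than 18 N (contact force between any of spindle_a, spindle_b, spindle_c and gauge above 18 N).
It fails at once if more than one spindle is moved by more than 20 mm (distance of each of spindle_a_mid, spindle_b_mid from where it was at the start of the episode above 0.02 m or distance of each of spindle_a_mid, spindle_c_mid from where it was at the start of the episode above 0.02 m or distance of each of spindle_b_mid, spindle_c_mid from where it was at the start of the episode above 0.02 m).
It fails at once if a bystander on the bench is moved by more than 30 mm (distance of any of reel, flux_tin, screwdriver, project_box, jack, plug, terminal from where it was at the start of the episode above 0.03 m).
It also fails if it takes over 45 s, if anything falls off the work surface, if the arm or the gripper's body presses on something with over 40 N, if the wrist force passes 120 N, or if a joint passes its speed limit or range.

## Working session

There is one attempt and no reset: what is moved stays moved. The work goes in short steps, Python scripts to look and compute and a tool call to move; the robot and the scene stay as the last step left them, time stands still between calls to the robot, and variables do not carry over. Pictures are saved under pics/ and viewed, and the job is handed in when it is done.

Besides the shell and the picture viewer there is one more tool, called in YAML: its name, and indented under it one key for each argument. servo_tool: Moves the arm, as the interface text tells. Shifts and turns lie within -1 to 1; 1 stands for 40 cm of shift or 60 degrees of turn. Its arguments: {"type":"object","properties":{"increments":{"type":"array"}},"required":["increments"]}

```bash
ls; mkdir -p pics; python3 - <<'E'
from cell import *
import cv2
s=observe();print(s)
for n in ("scene","top"):
    im=get_image(n);cv2.imwrite(f"pics/{n}0.png",im[:,:,::-1]);print(n,camera_info(n))
print(camera_info("wrist"))
E
```

```text
pics
{'t': 0.0, 'q': array([-1.55971058e+00,  1.04695104e-01,  9.64585454e-02,  1.56393272e+00,
        4.45575465e-06,  1.35310826e+00]), 'qd': array([ 0.00060515, -0.00106201,  0.00030854, -0.00040711,  0.00059973,
       -0.0003553 ]), 'joint_efforts': array([-1.92104940e-04, -5.56927443e+01,  5.03651941e+01,  1.64956204e-02,
       -3.21016278e-04, -2.93238436e-06]), 'ee_pos': array([ 0.13608371, -0.58400416,  0.2305189 ]), 'ee_rot': array([ 9.93464714e-01,  1.14137596e-01,  7.30036459e-05, -6.82586155e-04]), 'wrist_force': array([0.04608739, 0.94045273, 0.89169046]), 'ft_torque': array([ 0.00812961, -0.070184  , -0.06649322]), 'finger_gap': 0.08551090113939049}
scene {'intrinsics': array([[350.16779119,   0.        , 260.84729277],
       [  0.        , 350.16779119, 189.93557497],
       [  0.        ,   0.        ,   1.        ]]), 'R': array([[ 0.65820948,  0.75276316, -0.01038771],
       [ 0.39465107, -0.35676397, -0.84674081],
       [-0.64110125,  0.55323331, -0.53190421]]), 't': array([-0.39706895, -0.09749992,  1.1775931 ])}
top {'intrinsics': array([[366.21221167,   0.
[... 153 characters left out ...]
, -0.99983981,  0.0151982 ],
       [-0.99840151,  0.00859059, -0.05586263],
       [ 0.05572312, -0.01570199, -0.99832278]]), 't': array([0.0736628 , 0.51949886, 0.93024124])}
{'intrinsics': array([[305.2133661 ,   0.        , 253.41976918],
       [  0.        , 305.2133661 , 192.59895743],
       [  0.        ,   0.        ,   1.        ]]), 'hand_eye': array([[-7.10236755e-04, -9.60222528e-01, -2.79235013e-01,
         7.16119905e-02],
       [ 9.99999170e-01, -3.81704123e-04, -1.23091751e-03,
        -7.35319602e-04],
       [ 1.07536957e-03, -2.79235655e-01,  9.60222002e-01,
        -1.41858744e-01],
       [ 0.00000000e+00,  0.00000000e+00,  0.00000000e+00,
         1.00000000e+00]])}
```

View pics/scene0.png

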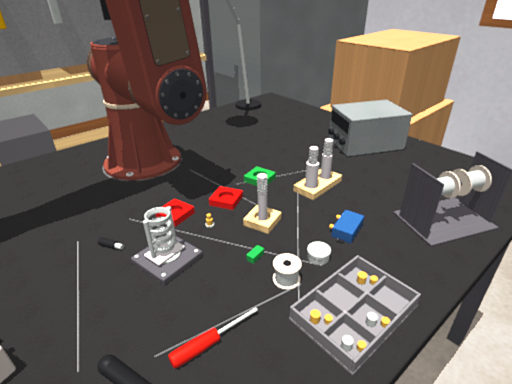

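View pics/top0.png

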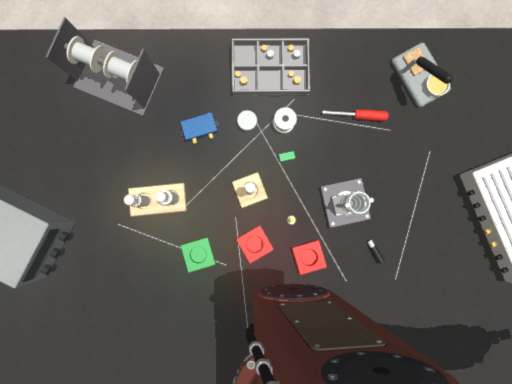

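The single natural-wood holder is at top (250,190) / scene (263,217). The twin rack is at top (158,200) and the gauge at top (348,203). The red squares at (255,244) and (310,257) and the green one at (198,254) are look-alikes with no spindle, so I'll leave them alone. I'll enlarge to confirm.

```bash
python3 - <<'E'
import cv2,numpy as np
t=cv2.imread("pics/top0.png");s=cv2.imread("pics/scene0.png")
a=cv2.resize(t[160:240,220:280],None,fx=6,fy=6,interpolation=2)[:480,:360]
b=cv2.resize(t[170:240,315:385],None,fx=6,fy=6,interpolation=2)[:420]
c=np.zeros((480,790,3),np.uint8);c[:480,:360]=a;c[:420,365:785]=b
cv2.imwrite("pics/cropt.png",c)
a=cv2.resize(s[165:240,235:295],None,fx=6,fy=6,interpolation=2)
b=cv2.resize(s[200:280,130:205],None,fx=5.6,fy=5.6,interpolation=2)
c=np.zeros((450,790,3),np.uint8);c[:450,:360]=a;c[:448,365:785]=b
cv2.imwrite("pics/crops.png",c)
E
```

```text
(no output)
```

View pics/cropt.png

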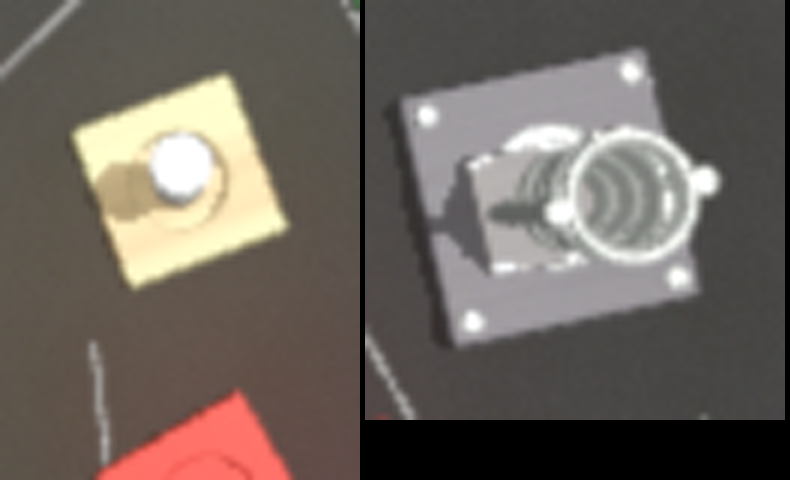

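View pics/crops.png

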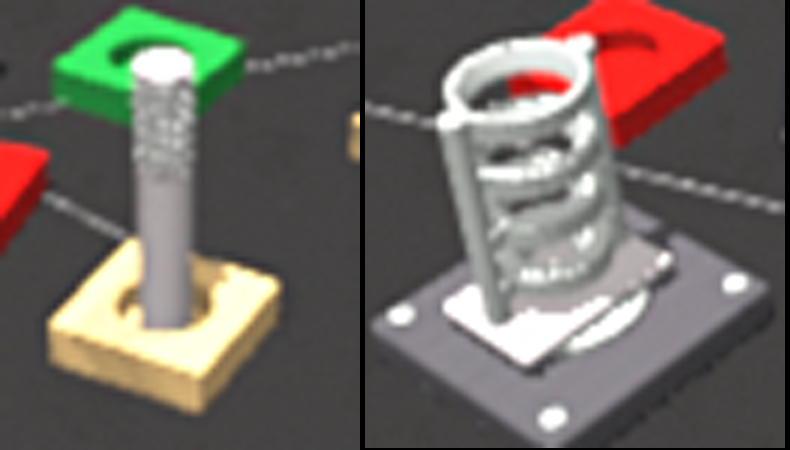

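```bash
cat > h.py <<'E'
from cell import *
import cv2,numpy as np
from scipy.spatial.transform import Rotation as Ro
def ray(n,u,v,s=None):
    c=camera_info(n);d=np.linalg.inv(c["intrinsics"])@[u,v,1]
    if n=="wrist":
        s=s or observe();H=c["hand_eye"];R=Ro.from_quat(s["ee_rot"]).as_matrix()
        return R@H[:3,3]+s["ee_pos"],R@H[:3,:3]@d
    R=np.array(c["R"]);t=np.array(c["t"]);return -R.T@t,R.T@d
def onz(n,u,v,z,s=None):
    o,d=ray(n,u,v,s);return o+d*(z-o[2])/d[2]
def cross(r1,r2):
    (o1,d1),(o2,d2)=r1,r2
    d1=d1/np.linalg.norm(d1);d2=d2/np.linalg.norm(d2)
    a=np.linalg.lstsq(np.c_[d1,-d2],o2-o1,rcond=None)[0]
    p,q=o1+a[0]*d1,o2+a[1]*d2
    return (p+q)/2,np.linalg.norm(p-q)
E
python3 - <<'E'
from h import *
print("spindle top",onz("top",249.7,187.2,.135), onz("scene",235+163/6-.5,165+66/6-.5,.135))
print("holder c",onz("top",220+180/6-.5,160+181/6-.5,.02))
print("mouth",onz("top",359,202,.125), onz("scene",130+(518-365)/5.6-.5,200+78/5.6-.5,.125))
print("base",onz("top",347.2,203,.018),[onz("top",315+(a-365)/6-.5,170+b/6-.5,.018).round(4) for a,b in((428,116),(632,72),(678,277),(474,322))])
print("rods",onz("top",315+(558-365)/6-.5,170+212/6-.5,.125),onz("top",315+(705-365)/6-.5,170+180/6-.5,.125))
R=Ro.from_quat(observe()["ee_rot"]).as_matrix();print(R.round(3))
E
```

```text
spindle top [0.51652025 0.0772377  0.135     ] [0.52079939 0.07649342 0.135     ]
holder c [0.517054   0.07688915 0.02      ]
mouth [ 0.48118428 -0.17173049  0.125     ] [ 0.48111073 -0.17092218  0.125     ]
base [ 0.48065067 -0.17405989  0.018     ] [array([ 0.5176, -0.1175,  0.018 ]), array([ 0.5358, -0.206 ,  0.018 ]), array([ 0.4477, -0.2235,  0.018 ]), array([ 0.4294, -0.1354,  0.018 ])]
rods [ 0.47499338 -0.14334431  0.125     ] [ 0.4866299  -0.19976724  0.125     ]
[[ 0.974  0.227 -0.   ]
 [ 0.227 -0.974  0.001]
 [ 0.    -0.001 -1.   ]]
```

servo_tool:
  increments:
    - [[0.1, 0.12, 0.05], [0, 0, 0], 1]
    - [[0.2, 0.24, 0.1], [0, 0, 0], 1]
    - [[0.3, 0.36, 0.15], [0, 0, 0], 1]
    - [[0.4, 0.48, 0.2], [0, 0, 0], 1]
    - [[0.5, 0.6, 0.25], [0, 0, 0], 1]

```text
t: 0.72
ee_pos: [0.3275, -0.354, 0.3269]
ee_rot: [0.993, 0.114, 0.0, -0.0]
wrist_force: [0.6, -0.8, 0.1]
finger_gap: 0.0856
```

servo_tool:
  increments:
    - [[0.1, 0.1, 0], [0, 0, 0], 1]
    - [[0.2, 0.2, 0], [0, 0, 0], 1]
    - [[0.3, 0.32, 0], [0, 0, 0], 1]
    - [[0.36, 0.43, 0], [0, 0, 0], 1]
    - [[0.36, 0.43, 0], [0, 0, 0], 1]

```text
t: 1.35
ee_pos: [0.4717, -0.1808, 0.3264]
ee_rot: [0.993, 0.116, -0.0, -0.0]
wrist_force: [0.1, -0.2, 0.5]
finger_gap: 0.0854
```

```bash
python3 - <<'E'
from h import *
s=observe();im=get_image("wrist");cv2.imwrite("pics/w1.png",im[:,:,::-1]);print(s["ee_pos"],s["ee_rot"],s["t"],s["q"])
import json;json.dump({k:list(map(float,s[k])) for k in("ee_pos","ee_rot")},open("w1.json","w"))
E
```

```text
[ 0.47172282 -0.18082907  0.32637973] [ 9.93190657e-01  1.16499752e-01 -7.38546565e-05 -3.47984241e-04] 1.35 [-6.25752006e-01 -1.37848497e-01  3.25197443e-02  1.74174397e+00
  4.12895225e-04  2.28231071e+00]
```

View pics/w1.png

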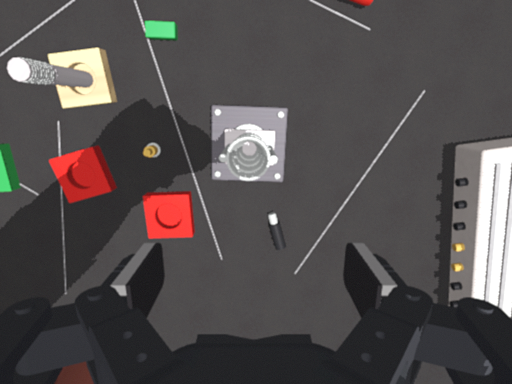

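The wrist picture shows the gauge mouth near (248,157), base bolts at (216,111), (281,114), (280,176), (215,174), and the spindle upper left, its top at (20,68).

```bash
python3 - <<'E'
import cv2,numpy as np
t=cv2.imread("pics/w1.png")
c=cv2.resize(t[95:195,195:300],None,fx=6,fy=6,interpolation=2);cv2.imwrite("pics/w1c.png",c[:600])
E
```

```text
(no output)
```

View pics/w1c.png

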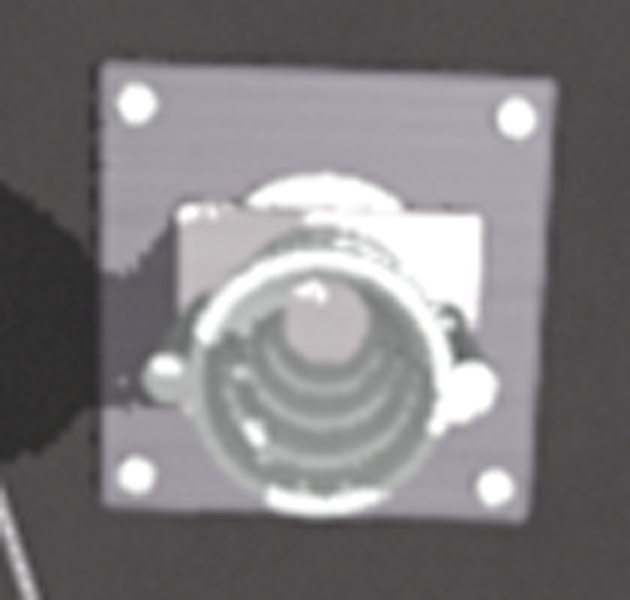

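```bash
python3 - <<'E'
from h import *
import json
s={k:np.array(v) for k,v in json.load(open("w1.json")).items()}
f=lambda a,b,z:onz("wrist",195+a/6-.5,95+b/6-.5,z,s)
print("mouth",f(320,382,.125))
B=[f(a,b,.018) for a,b in((137,104),(516,119),(494,488),(136,475))];print(np.mean(B,0))
print("spin top",onz("wrist",19.5,68.5,.135,s),"bore4",f(328,318,.05))
E
```

```text
mouth [ 0.48207366 -0.17053126  0.125     ]
[ 0.48298393 -0.16838253  0.018     ]
spin top [0.51976881 0.07663706 0.135     ] bore4 [ 0.48390094 -0.17049005  0.05      ]
```

servo_tool:
  increments:
    - [[0.02, 0.15, 0], [0, 0, 0], 1]
    - [[0.04, 0.3, 0], [0, 0, 0], 1]
    - [[0.07, 0.45, 0], [0, 0, 0], 1]
    - [[0.085, 0.62, 0], [0, 0, 0], 1]
    - [[0.085, 0.62, 0], [0, 0, 0], 1]

```text
t: 2.02
ee_pos: [0.5044, 0.0665, 0.3265]
ee_rot: [0.993, 0.116, -0.0, -0.0]
wrist_force: [-0.3, -0.4, -0.1]
finger_gap: 0.0854
```

servo_tool:
  increments:
    - [[0, 0, 0], [0, 0, 0], 1]
    - [[0, 0, 0], [0, 0, 0], 1]

```text
t: 2.28
ee_pos: [0.5047, 0.0625, 0.3264]
ee_rot: [0.994, 0.113, -0.0, 0.0]
wrist_force: [-0.5, 0.5, 0.2]
finger_gap: 0.085
```

```bash
python3 - <<'E'
from h import *
s=observe();im=get_image("wrist")[:,:,::-1].copy();cv2.imwrite("pics/w2.png",im);print(s["ee_pos"],s["ee_rot"],s["t"],s["q"])
import json;json.dump({k:list(map(float,s[k])) for k in("ee_pos","ee_rot")},open("w2.json","w"))
u=195;c=cv2.resize(im[110:210,195:300],None,fx=6,fy=6,interpolation=2);cv2.imwrite("pics/w2c.png",c[:600])
E
```

```text
[0.50471315 0.06248116 0.32641421] [ 9.93598276e-01  1.12970791e-01 -1.79774413e-04  1.85569597e-04] 2.275 [-1.34231305e-01 -1.27945176e-01  4.16606000e-02  1.74065980e+00
 -4.47897918e-04  2.78093644e+00]
```

View pics/w2c.png

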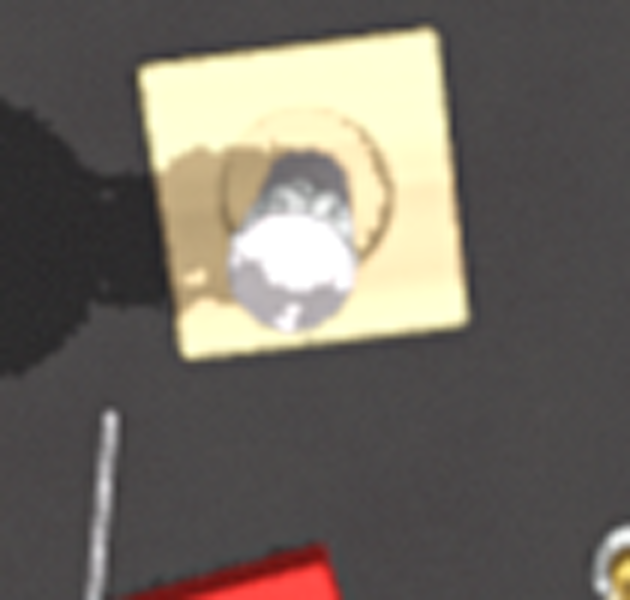

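```bash
python3 - <<'E'
from h import *
import json
s={k:np.array(v) for k,v in json.load(open("w2.json")).items()}
f=lambda a,b,z:onz("wrist",195+a/6-.5,110+b/6-.5,z,s)
p=f(292,270,.135);print(p, f(305,187,.02))
print((p-s["ee_pos"])/.4, (0.5184-.5047)/.4,(.077-.0625)/.4)
E
```

```text
[0.51964616 0.07856685 0.135     ] [0.52125806 0.07957334 0.02      ]
[ 0.03733254  0.04021423 -0.47853552] 0.034249999999999836 0.03625
```

servo_tool:
  increments:
    - [[0.036, 0.038, 0], [0, 0, 0], 1]
    - [[0.036, 0.038, 0], [0, 0, 0], 1]
    - [[0.036, 0.038, -0.1], [0, 0, 0], 1]
    - [[0.036, 0.038, -0.25], [0, 0, 0], 1]
    - [[0.036, 0.038, -0.38], [0, 0, 0], 1]

```text
t: 2.95
ee_pos: [0.5185, 0.0783, 0.1726]
ee_rot: [0.994, 0.114, -0.0, 0.0]
wrist_force: [0.1, 0.1, -0.1]
finger_gap: 0.0854
```

servo_tool:
  increments:
    - [[0, 0, 0], [0, 0, 0], 1]
    - [[0, 0, 0], [0, 0, 0], 1]

```text
t: 3.2
ee_pos: [0.5199, 0.0788, 0.1771]
ee_rot: [0.994, 0.114, 0.001, 0.0]
wrist_force: [0.0, 0.1, 1.3]
finger_gap: 0.0851
```

```bash
python3 - <<'E'
from h import *
s=observe();im=get_image("wrist")[:,:,::-1].copy();cv2.imwrite("pics/w3.png",im);print(s["ee_pos"],s["ee_rot"],s["t"])
E
```

```text
[0.51987914 0.07875294 0.17710395] [9.93507599e-01 1.13758953e-01 1.19127486e-03 3.63009957e-04] 3.2
```

View pics/w3.png

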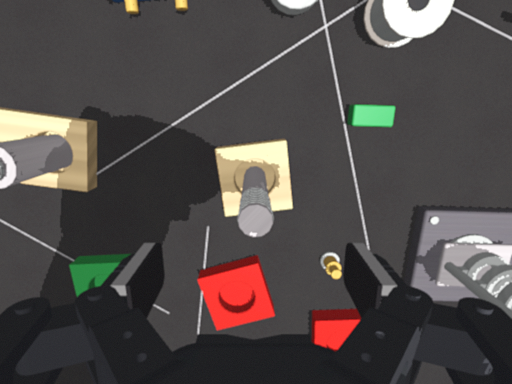

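The spindle top is at (256,221), between the open jaws laterally. I'll check its position.

```bash
python3 - <<'E'
from h import *
s=observe();print(onz("wrist",256,221,.135,s),s["ee_pos"])
im=cv2.imread("pics/w3.png");cv2.imwrite("pics/w3c.png",cv2.resize(im[155:245,215:300],None,fx=6,fy=6,interpolation=2))
E
```

```text
[0.51957147 0.07788085 0.135     ] [0.52044504 0.07884768 0.17775542]
```

View pics/w3c.png

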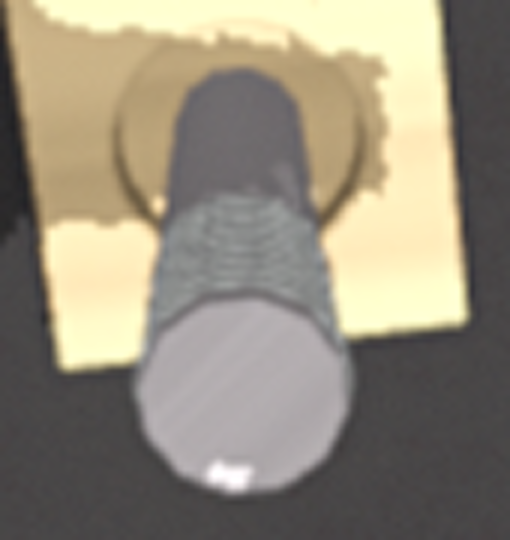

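servo_tool:
  increments:
    - [[0, 0, -0.08], [0, 0, 0], 1]
    - [[0, 0, -0.16], [0, 0, 0], 1]
    - [[0, 0, -0.19], [0, 0, 0], 1]
    - [[0, 0, -0.19], [0, 0, 0], 1]
    - [[0, 0, -0.19], [0, 0, 0], 1]

```text
t: 3.88
ee_pos: [0.5202, 0.0793, 0.1006]
ee_rot: [0.993, 0.114, 0.001, 0.0]
wrist_force: [-0.1, 0.5, 0.3]
finger_gap: 0.0855
```

servo_tool:
  increments:
    - [[0, 0, 0], [0, 0, 0], -1]
    - [[0, 0, 0], [0, 0, 0], -1]
    - [[0, 0, 0], [0, 0, 0], -1]
    - [[0, 0, 0], [0, 0, 0], -1]
    - [[0, 0, 0], [0, 0, 0], -1]

```text
t: 4.5
ee_pos: [0.5193, 0.0792, 0.0989]
ee_rot: [0.993, 0.114, 0.0, 0.0]
wrist_force: [0.5, -2.2, 2.4]
finger_gap: 0.0217
```

servo_tool:
  increments:
    - [[0, 0, 0], [0, 0, 0], -1]
    - [[0, 0, 0.05], [0, 0, 0], -1]
    - [[0, 0, 0.15], [0, 0, 0], -1]
    - [[0, 0, 0.3], [0, 0, 0], -1]
    - [[0, 0, 0.42], [0, 0, 0], -1]

```text
t: 5.12
ee_pos: [0.5189, 0.0797, 0.2701]
ee_rot: [0.993, 0.114, 0.001, -0.0]
wrist_force: [0.2, 0.2, -1.2]
finger_gap: 0.0217
```

servo_tool:
  increments:
    - [[0, 0, 0], [0, 0, 0], -1]
    - [[0, 0, 0], [0, 0, 0], -1]

```text
t: 5.38
ee_pos: [0.5188, 0.0796, 0.2664]
ee_rot: [0.993, 0.114, -0.0, -0.0]
wrist_force: [0.4, 0.6, -1.8]
finger_gap: 0.0217
```

```bash
python3 - <<'E'
from h import *
s=observe();im=get_image("wrist")[:,:,::-1].copy();cv2.imwrite("pics/w4.png",im);print(s)
im=get_image("scene")[:,:,::-1].copy();cv2.imwrite("pics/s4.png",cv2.resize(im[60:250,100:350],None,fx=3,fy=3,interpolation=2))
E
```

```text
{'t': 5.375, 'q': array([-9.73499972e-02, -1.13366061e-01, -5.56305112e-02,  1.62896017e+00,
        1.79702967e-04,  2.81539735e+00]), 'qd': array([-0.00046518,  0.01003865, -0.03352227, -0.00647981, -0.00036696,
        0.00201046]), 'joint_efforts': array([ 8.60519847e-02, -4.68195069e+01,  5.30618298e+01,  1.08789084e-01,
        5.67116775e-03,  6.12977487e-06]), 'ee_pos': array([0.51883349, 0.07960271, 0.2664263 ]), 'ee_rot': array([ 9.93460843e-01,  1.14173113e-01, -1.90478631e-04, -1.32856851e-04]), 'wrist_force': array([ 0.41374249,  0.61099814, -1.84250812]), 'ft_torque': array([ 0.06425475, -0.02153501, -0.02499746]), 'finger_gap': 0.021678043885813972}
```

View pics/w4.png

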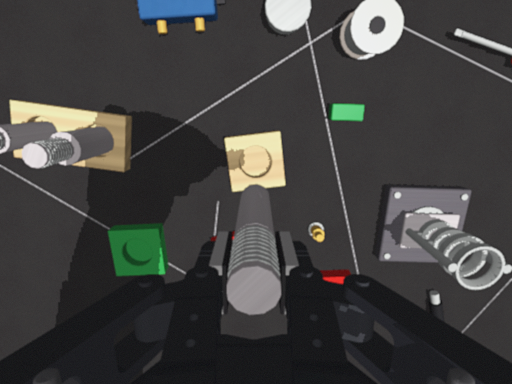

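View pics/s4.png

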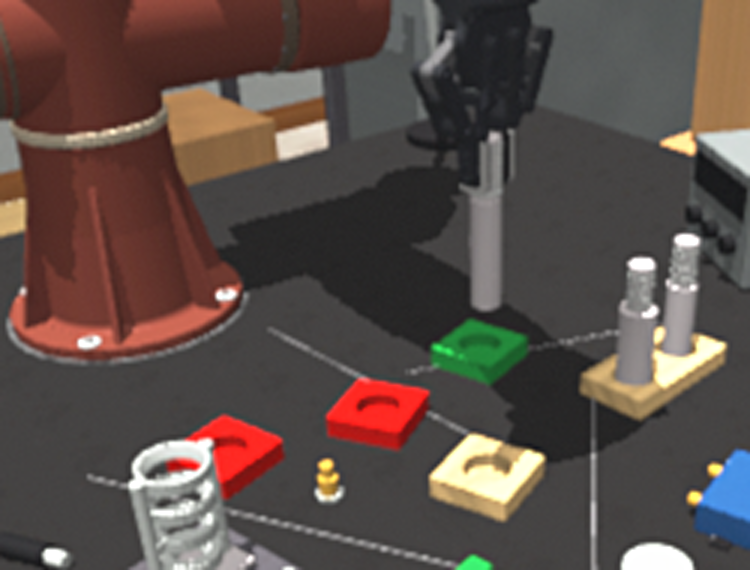

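```bash
python3 - <<'E'
from h import *
s=observe();c=camera_info("scene")
def pr(X):
    x=c["R"]@X+c["t"];y=c["intrinsics"]@x;return y[:2]/y[2]
p=s["ee_pos"]
for h in(0,-.02,-.094): print(pr(p+[0,0,h]), (pr(p+[0,0,h])-[99.5,59.5])*3)
im=cv2.imread("pics/s4.png");cv2.imwrite("pics/s4c.png",cv2.resize(im[130:330,430:540],None,fx=3,fy=3))
E
```

```text
[261.42937957 121.6522645 ] [485.78813872 186.45679351]
[261.51708033 130.42336606] [486.051241   212.77009819]
[261.82124869 160.84375867] [486.96374608 304.03127601]
```

View pics/s4c.png

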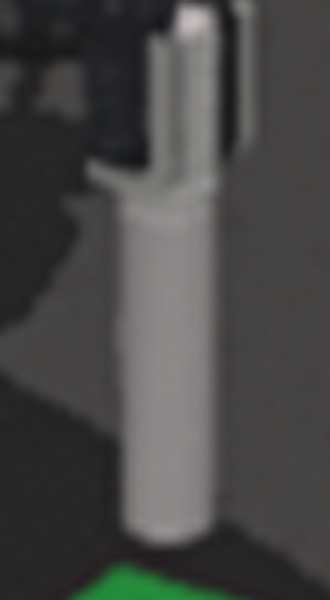

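servo_tool:
  increments:
    - [[-0.02, -0.12, 0], [0, 0, 0], -1]
    - [[-0.04, -0.26, 0], [0, 0, 0], -1]
    - [[-0.06, -0.4, 0], [0, 0, 0], -1]
    - [[-0.08, -0.53, 0], [0, 0, 0], -1]
    - [[-0.092, -0.62, 0], [0, 0, 0], -1]

```text
t: 6.1
ee_pos: [0.481, -0.1703, 0.2651]
ee_rot: [0.994, 0.113, -0.001, -0.001]
wrist_force: [0.2, 1.2, -2.1]
finger_gap: 0.0219
```

servo_tool:
  increments:
    - [[0, 0, 0], [0, 0, 0], -1]
    - [[0, 0, 0], [0, 0, 0], -1]
    - [[0, 0, 0], [0, 0, 0], -1]

```text
t: 6.48
ee_pos: [0.4823, -0.1674, 0.2663]
ee_rot: [0.993, 0.115, -0.0, -0.0]
wrist_force: [0.1, -0.9, -0.9]
finger_gap: 0.0219
```

```bash
python3 - <<'E'
from h import *
s=observe();im=get_image("wrist")[:,:,::-1].copy();cv2.imwrite("pics/w5.png",im);print(s["ee_pos"],s["ee_rot"],s["wrist_force"],s["t"])
im=get_image("scene")[:,:,::-1].copy();cv2.imwrite("pics/s5.png",cv2.resize(im[130:280,100:250],None,fx=4,fy=4,interpolation=2))
E
```

```text
[ 0.48226043 -0.167447    0.26628374] [ 9.93387178e-01  1.14812049e-01 -2.25135637e-04 -2.41028853e-04] [ 0.14536953 -0.89625895 -0.8836304 ] 6.475
```

View pics/w5.png

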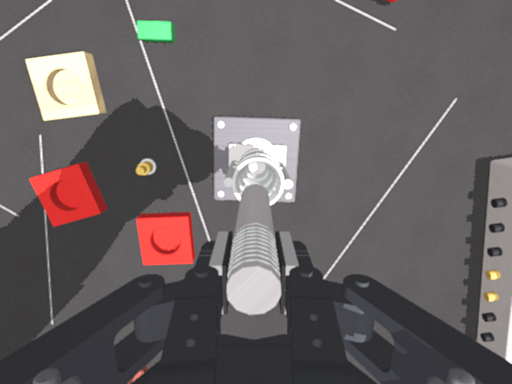

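View pics/s5.png

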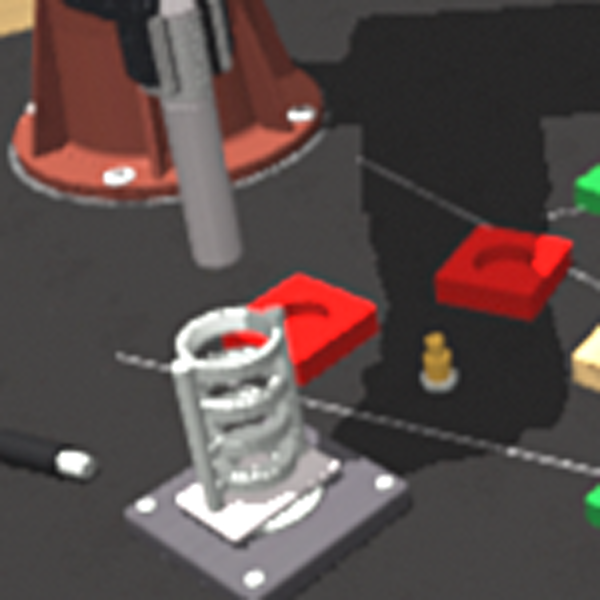

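servo_tool:
  increments:
    - [[0, -0.009, 0], [0, 0, 0], -1]
    - [[0, -0.009, -0.04], [0, 0, 0], -1]
    - [[0, -0.009, -0.07], [0, 0, 0], -1]
    - [[0, -0.009, -0.095], [0, 0, 0], -1]
    - [[0, -0.009, -0.095], [0, 0, 0], -1]

```text
t: 7.2
ee_pos: [0.4817, -0.1718, 0.2274]
ee_rot: [0.993, 0.114, -0.001, -0.001]
wrist_force: [-0.4, -0.4, -0.0]
finger_gap: 0.021
```

```bash
python3 - <<'E'
from h import *
s=observe();im=get_image("wrist")[:,:,::-1].copy();print(s["ee_pos"],s["ee_rot"],s["wrist_force"],s["t"])
sc=get_image("scene")[:,:,::-1]
tp=get_image("top")[:,:,::-1]
o=np.zeros((600,800,3),np.uint8)
o[:,:400]=cv2.resize(sc[150:270,125:205],(400,600),interpolation=2)
o[:,400:]=cv2.resize(im[100:220,220:300],(400,600),interpolation=2)
cv2.imwrite("pics/c6.png",o)
E
```

```text
[ 0.48170935 -0.1717969   0.22738356] [ 9.93464463e-01  1.14138410e-01 -6.81835593e-04 -5.65663834e-04] [-0.44980134 -0.41346505 -0.03164535] 7.2
```

View pics/c6.png

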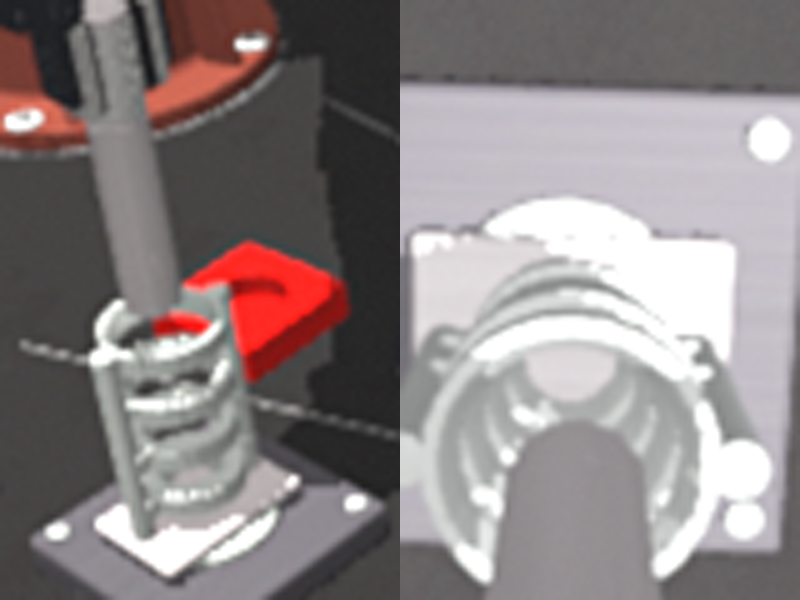

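```bash
python3 - <<'E'
from h import *
s=observe()
f=lambda a,b,z:onz("wrist",220+(a-400)/5-.5,100+b/5-.5,z,s)
print(f(576,420,.1334),f(573,316,.125),f(425,450,.125),f(722,450,.125),"rods",f(408,458,.125),f(742,470,.125))
print(f(650,470,.1334),f(505,470,.1334))
E
```

```text
[ 0.49229659 -0.16995352  0.1334    ] [ 0.5071372  -0.16601753  0.125     ] [ 0.47942804 -0.14704466  0.125     ] [ 0.49067027 -0.19544201  0.125     ] rods [ 0.47741946 -0.14454873  0.125     ] [ 0.48805555 -0.19959605  0.125     ]
[ 0.48685915 -0.18354668  0.1334    ] [ 0.48153764 -0.16063871  0.1334    ]
```

servo_tool:
  increments:
    - [[0.004, 0, 0], [0, 0, 0], -1]
    - [[0.004, 0, -0.02], [0, 0, 0], -1]
    - [[0.004, 0, -0.04], [0, 0, 0], -1]
    - [[0.004, 0, -0.06], [0, 0, 0], -1]
    - [[0.004, 0, -0.075], [0, 0, 0], -1]

```text
t: 7.98
ee_pos: [0.4836, -0.172, 0.1978]
ee_rot: [0.993, 0.114, -0.0, -0.0]
wrist_force: [-0.3, 0.0, -1.4]
finger_gap: 0.0215
```

servo_tool:
  increments:
    - [[0, 0, 0], [0, 0, 0], -1]
    - [[0, 0, -0.01], [0, 0, 0], -1]
    - [[0, 0, -0.02], [0, 0, 0], -1]
    - [[0, 0, -0.02], [0, 0, 0], -1]

```text
t: 8.48
ee_pos: [0.4837, -0.1721, 0.1902]
ee_rot: [0.993, 0.114, -0.0, -0.0]
wrist_force: [1.1, 0.2, -0.8]
finger_gap: 0.022
```

servo_tool:
  increments:
    - [[0, 0, -0.01], [0, 0, 0], -1]
    - [[0, 0, -0.02], [0, 0, 0], -1]
    - [[0, 0, -0.02], [0, 0, 0], -1]

```text
t: 8.85
ee_pos: [0.4836, -0.172, 0.1821]
ee_rot: [0.993, 0.114, -0.0, -0.0]
wrist_force: [-0.2, 0.2, -1.6]
finger_gap: 0.0218
```

servo_tool:
  increments:
    - [[0, 0, -0.01], [0, 0, 0], -1]
    - [[0, 0, -0.02], [0, 0, 0], -1]
    - [[0, 0, -0.02], [0, 0, 0], -1]

```text
t: 9.22
ee_pos: [0.4836, -0.172, 0.1741]
ee_rot: [0.993, 0.114, -0.0, -0.0]
wrist_force: [-0.3, 0.2, -0.9]
finger_gap: 0.0218
```

servo_tool:
  increments:
    - [[0, 0, -0.01], [0, 0, 0], -1]
    - [[0, 0, -0.02], [0, 0, 0], -1]
    - [[0, 0, -0.02], [0, 0, 0], -1]

```text
t: 9.6
ee_pos: [0.4836, -0.172, 0.1661]
ee_rot: [0.993, 0.114, -0.0, -0.0]
wrist_force: [-0.3, 0.2, -1.1]
finger_gap: 0.0218
```

servo_tool:
  increments:
    - [[0, 0, -0.008], [0, 0, 0], -1]
    - [[0, 0, -0.015], [0, 0, 0], -1]
    - [[0, 0, -0.015], [0, 0, 0], -1]

```text
t: 9.98
ee_pos: [0.4837, -0.1721, 0.1603]
ee_rot: [0.993, 0.114, -0.0, -0.0]
wrist_force: [-0.1, 0.3, -1.3]
finger_gap: 0.0216
```

servo_tool:
  increments:
    - [[0, 0, -0.01], [0, 0, 0], -1]
    - [[0, 0, -0.02], [0, 0, 0], -1]
    - [[0, 0, -0.02], [0, 0, 0], -1]

```text
t: 10.35
ee_pos: [0.4836, -0.172, 0.1521]
ee_rot: [0.993, 0.114, -0.0, -0.0]
wrist_force: [0.4, 0.7, -1.6]
finger_gap: 0.0217
```

servo_tool:
  increments:
    - [[0, 0, -0.01], [0, 0, 0], -1]
    - [[0, 0, -0.02], [0, 0, 0], -1]
    - [[0, 0, -0.02], [0, 0, 0], -1]

```text
t: 10.72
ee_pos: [0.4836, -0.172, 0.1441]
ee_rot: [0.993, 0.114, -0.0, -0.0]
wrist_force: [0.0, -0.4, -0.9]
finger_gap: 0.0219
```

servo_tool:
  increments:
    - [[0, 0, -0.006], [0, 0, 0], -1]
    - [[0, 0, -0.012], [0, 0, 0], -1]
    - [[0, 0, -0.012], [0, 0, 0], -1]

```text
t: 11.1
ee_pos: [0.4837, -0.1721, 0.1396]
ee_rot: [0.993, 0.114, -0.0, -0.0]
wrist_force: [-0.5, -0.2, -0.8]
finger_gap: 0.0216
```

```bash
python3 - <<'E'
from h import *
s=observe();im=get_image("wrist")[:,:,::-1].copy();print(s["ee_pos"],s["ee_rot"],s["wrist_force"],s["t"])
sc=get_image("scene")[:,:,::-1]
o=np.zeros((600,800,3),np.uint8)
o[:,:400]=cv2.resize(sc[160:280,125:205],(400,600),interpolation=2)
o[:,400:]=cv2.resize(im[120:300,195:315],(400,600),interpolation=2)
cv2.imwrite("pics/c7.png",o)
for _ in range(5):get_image("top");s=observe();print(s["wrist_force"],s["ee_pos"])
E
```

```text
[ 0.483733   -0.17208549  0.13960274] [ 9.93460530e-01  1.14176017e-01 -1.08166335e-04 -2.69961507e-05] [-0.47416847 -0.20142973 -0.7723653 ] 11.1
[ 0.4843119  -0.05240449 -0.89485906] [ 0.48383649 -0.17215743  0.13980735]
[-0.08400347 -0.16407734 -0.79070544] [ 0.48385766 -0.17217114  0.13985215]
[ 0.1791776   0.03476701 -1.05274164] [ 0.48384368 -0.172163    0.13982745]
[-0.41093267 -0.27519139 -1.04766593] [ 0.48386002 -0.17217545  0.13987161]
[-0.40810085 -1.19737245 -0.63215105] [ 0.4838546  -0.17216902  0.13985597]
```

View pics/c7.png

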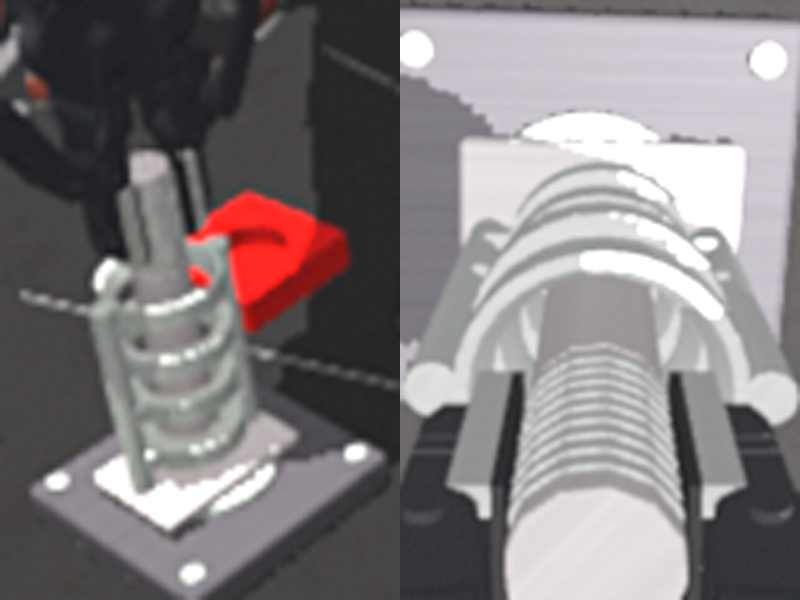

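The spindle is centred and has gone through three rings, with no force yet. I'll press in small steps.

servo_tool:
  increments:
    - [[0, 0, -0.003], [0, 0, 0], -1]
    - [[0, 0, -0.006], [0, 0, 0], -1]
    - [[0, 0, -0.006], [0, 0, 0], -1]

```text
t: 11.82
ee_pos: [0.4841, -0.1723, 0.1377]
ee_rot: [0.993, 0.114, 0.0, 0.0]
wrist_force: [-0.4, 0.2, 3.0]
finger_gap: 0.0219
```

servo_tool:
  increments:
    - [[0, 0, -0.003], [0, 0, 0], -1]
    - [[0, 0, -0.006], [0, 0, 0], -1]
    - [[0, 0, -0.006], [0, 0, 0], -1]

```text
t: 12.2
ee_pos: [0.484, -0.1723, 0.1352]
ee_rot: [0.993, 0.114, 0.0, 0.0]
wrist_force: [-0.5, -1.0, 4.7]
finger_gap: 0.0218
```

servo_tool:
  increments:
    - [[0, 0, -0.003], [0, 0, 0], -1]
    - [[0, 0, -0.006], [0, 0, 0], -1]
    - [[0, 0, -0.006], [0, 0, 0], -1]
    - [[0, 0, -0.006], [0, 0, 0], -1]

```text
t: 12.7
ee_pos: [0.4842, -0.1724, 0.1332]
ee_rot: [0.993, 0.114, 0.0, 0.0]
wrist_force: [-0.7, 0.1, 7.1]
finger_gap: 0.0215
```

servo_tool:
  increments:
    - [[0, 0, 0], [0, 0, 0], -1]
    - [[0, 0, 0], [0, 0, 0], -1]
    - [[0, 0, 0], [0, 0, 0], -1]

```text
t: 13.08
ee_pos: [0.4842, -0.1724, 0.1332]
ee_rot: [0.993, 0.114, 0.0, 0.0]
wrist_force: [0.8, 0.6, 7.9]
finger_gap: 0.0218
```

servo_tool:
  increments:
    - [[0, 0, 0.006], [0, 0, 0], -1]
    - [[0, 0, 0.012], [0, 0, 0], -1]
    - [[0, 0, 0.012], [0, 0, 0], -1]
    - [[0, 0, 0.012], [0, 0, 0], -1]

```text
t: 13.58
ee_pos: [0.4838, -0.1721, 0.1372]
ee_rot: [0.993, 0.114, -0.0, 0.0]
wrist_force: [0.6, -0.4, 2.7]
finger_gap: 0.0214
```

servo_tool:
  increments:
    - [[0, 0, 0.004], [0, 0, 0], -1]
    - [[0, 0, 0.004], [0, 0, 0], -1]
    - [[0, 0, 0.004], [0, 0, 0], -1]

```text
t: 13.95
ee_pos: [0.4837, -0.1721, 0.1388]
ee_rot: [0.993, 0.114, -0.0, -0.0]
wrist_force: [-0.1, 0.6, 1.7]
finger_gap: 0.022
```

servo_tool:
  increments:
    - [[0, 0, 0], [0, 0, 0], -0.3]
    - [[0, 0, 0], [0, 0, 0], 0]
    - [[0, 0, 0], [0, 0, 0], 0.5]
    - [[0, 0, 0], [0, 0, 0], 1]
    - [[0, 0, 0], [0, 0, 0], 1]

```text
t: 14.58
ee_pos: [0.4838, -0.1721, 0.139]
ee_rot: [0.993, 0.114, 0.0, 0.0]
wrist_force: [-0.8, -0.0, 1.1]
finger_gap: 0.0856
```

```bash
python3 - <<'E'
from h import *
s=observe();im=get_image("wrist")[:,:,::-1].copy();print(s["ee_pos"],s["finger_gap"],s["wrist_force"],s["t"])
sc=get_image("scene")[:,:,::-1]
o=np.zeros((600,800,3),np.uint8)
o[:,:400]=cv2.resize(sc[160:280,125:205],(400,600),interpolation=2)
o[:,400:]=cv2.resize(im[120:300,195:315],(400,600),interpolation=2)
cv2.imwrite("pics/c8.png",o)
E
```

```text
[ 0.48384512 -0.17214979  0.13900544] 0.08563122994652324 [-0.76731292 -0.0473938   1.0693611 ] 14.575
```

View pics/c8.png

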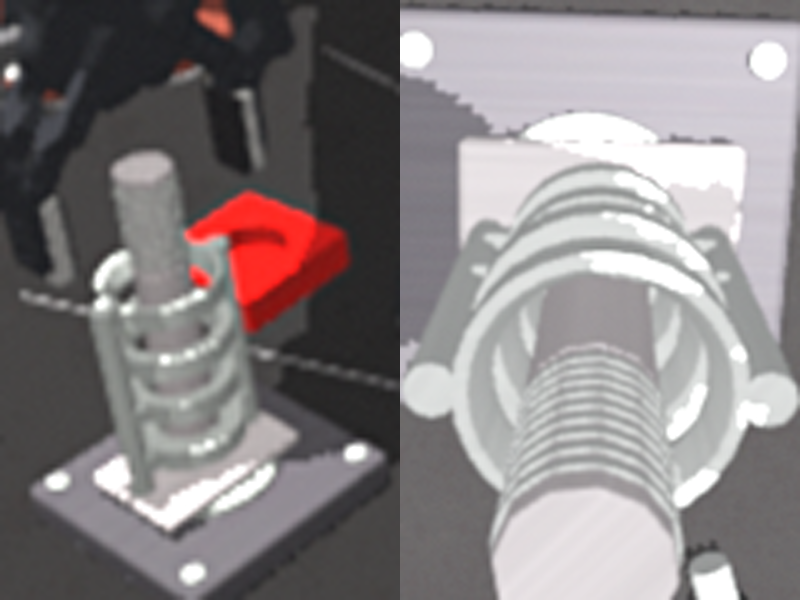

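Released: the spindle stands upright in the gauge, with the jaws clear on both sides. I'll retreat straight up.

servo_tool:
  increments:
    - [[0, 0, 0.03], [0, 0, 0], 1]
    - [[0, 0, 0.1], [0, 0, 0], 1]
    - [[0, 0, 0.22], [0, 0, 0], 1]
    - [[0, 0, 0.34], [0, 0, 0], 1]
    - [[0, 0, 0.42], [0, 0, 0], 1]

```text
t: 15.3
ee_pos: [0.4841, -0.1724, 0.3105]
ee_rot: [0.993, 0.114, 0.001, 0.001]
wrist_force: [0.8, -1.1, -0.2]
finger_gap: 0.0856
```

servo_tool:
  increments:
    - [[0, 0, 0], [0, 0, 0], 1]
    - [[0, 0, 0], [0, 0, 0], 1]
    - [[0, 0, 0], [0, 0, 0], 1]

```text
t: 15.68
ee_pos: [0.4834, -0.1719, 0.3059]
ee_rot: [0.993, 0.114, -0.001, -0.001]
wrist_force: [0.1, 0.8, -0.5]
finger_gap: 0.0855
```

```bash
python3 - <<'E'
from h import *
s=observe();im=get_image("wrist")[:,:,::-1].copy();print(s["ee_pos"],s["wrist_force"],s["t"])
sc=get_image("scene")[:,:,::-1];c=camera_info("scene")
o=np.zeros((600,800,3),np.uint8)
o[:,:400]=cv2.resize(sc[160:280,125:205],(400,600),interpolation=2)
o[:,400:]=cv2.resize(im[95:215,215:295],(400,600),interpolation=2)
cv2.imwrite("pics/c9.png",o);cv2.imwrite("pics/s9.png",sc)
def pr(X):
    x=c["R"]@X+c["t"];y=c["intrinsics"]@x;return y[:2]/y[2]
for z in(.171,.176,.181):print(z,(pr(np.array([.4837,-.172,z]))-[124.5,159.5])*5)
E
```

```text
[ 0.48344433 -0.17191327  0.30590783] [ 0.1269176   0.81182617 -0.53602718] 15.675
0.171 [142.27420237 177.77961417]
0.176 [140.02637607 166.95860831]
0.181 [137.76086458 156.05246615]
```

View pics/c9.png

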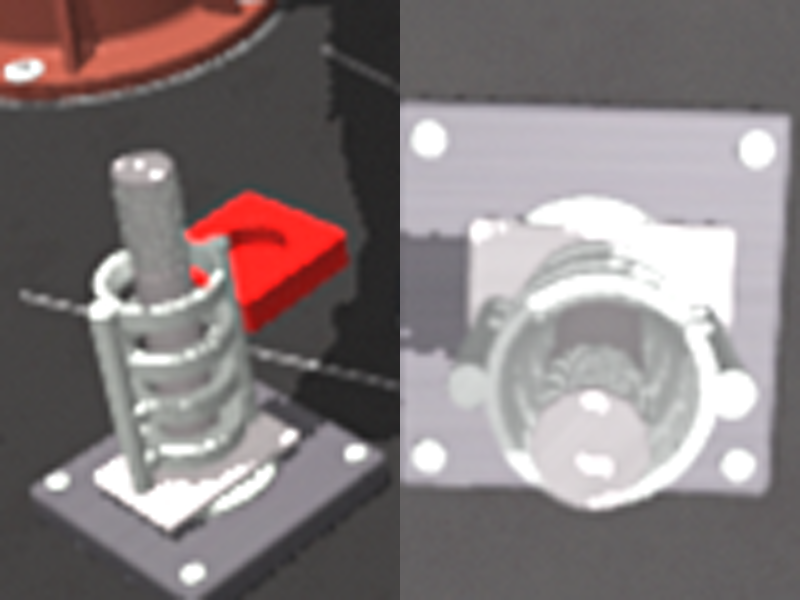

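View pics/s9.png

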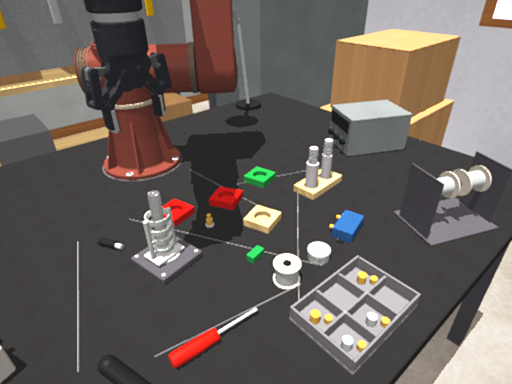

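```bash
python3 - <<'E'
from h import *
s=observe();print(onz("wrist",215+190/5-.5,95+447/5-.5,.176,s))
close_job()
E
```

```text
[ 0.4837365 -0.1697694  0.176    ]
the job is handed in; nothing more can be done
```

I took the spindle out of the single wooden holder and lowered it through the gauge's top three rings. It stopped in the fourth ring (20 mm bore), so its shank is the 23 mm one. I pressed it there with about 8 to 9 N, held for over half a second. I then eased off, let go, retreated straight up and handed the job in at about 16 s.

**Stop height:** the foot came to rest about 45 mm above the bench, against about 46 mm expected. After release the spindle's top measured about 176 mm, which agrees.

**Position and uprightness:** the top is within 2–3 mm of the gauge axis in the wrist view, and the spindle looks upright in both views.

**Everything else:** by eye in the last scene picture, the twin-rack spindles and the other items on the bench are where they were. The gripper is clear of everything.

**Disagreements:** the views differed by 1–4 mm on the spindle's starting position and by about 2 mm on the gauge's centre. I corrected for this with closer pictures before gripping and before insertion. No check failed.

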